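# Air the drying box: move the stay to its middle hole

## Robot

A 6-joint arm with a two-finger parallel gripper is mounted at the origin on a cart in front of the work surface, level with it; the furniture and walls round the work are solid. World frame = base frame: x ahead of the robot, y to its left, z up, the work surface at z = 0. Lengths are in m, angles in rad, forces in N, time in s.
With the tool pointing down it reaches from about 0.4 to 0.825 m from the base axis. Payload 7 kg.
Tool frame: the origin (TCP) lies on the centre line of the jaws, within the pads' length; the fingertips stand 25 mm ahead of it and the grasp point (between the pads) lies 6 mm ahead of it; z points along the fingers, y is the direction in which the jaws open and shut (so a half turn about z gives the same grasp; the last joint's range is limited). The gripper opens to 88 mm and grips with 3 to 60 N. Pads are 19 mm wide; open, the fingers measure 130 mm over their backs; the gripper's body (78 mm by 193 mm) begins 47 mm behind the grasp point.
Start: joints at [-1.049, 0.359, 0.012, 0, -1.224, -0.288], TCP at [0.156, -0.657, 0.252] pointing down, gripper open.
Joint ranges: [-3.07, 3.07], [-1.43, 2.12], [-1.02, 1.25], [-3.03, 1.67], [-3.05, -0], [-3.03, 3.03]. Speed limits (rad/s): [2.39, 2.39, 3.01, 3.14, 3.14, 3.14].

## Interface

Orientations are given as [roll, pitch, yaw] about the fixed x, y, z axes, in that order (R = Rz(yaw) Ry(pitch) Rx(roll)).
In Python, from station import * gives the robot as it stands. The module is installed in compiled form; this text tells all that it offers.
- The arm moves only by the tool step_arm, never from a script. Its argument "commands" is text: rows parted by semicolons, each of 6 numbers parted by spaces: the shift along the tool's x, y, z in mm, then the turn, a rotation vector about the tool's x, y, z in rad. A call has 1 to 8 rows; each row shifts and turns the commanded pose from where the row before left it, along the tool's axes as they then stand; what a row does not reach is not made up. A row lasts 1/8 s, in which the tool goes at most 62.5 mm and 10.7 degrees, less where a joint would pass 70% of its speed; a pose out of reach is approached as far as the arm can. A call is refused whole if a number of a shift passes 62.5 or a number of a turn 0.188, either way. A call with a gripper value outside its range is refused whole. "jaw" is the finger opening in mm, from 0 to 87.6, set as the call begins (left out, the last holds). The fingers move at their own pace and stop on an object; "grip_force" is the grip in N (left out, the last holds). Time passes only in rows, so rows that do not move let the fingers close. It gives the time, the measured TCP pose, the force and the opening at its end, in the units of the state.
- get_state(): the state, without advancing time (a new reading comes with each control period).
- grab_frame(name): name is "scene" or "top" or "wrist"; returns a dict with "frame" (400x640x3 uint8, red, green, blue), "fovy" (degrees; the focal length in pixels is half the picture's height over the tangent of half this angle, whatever the lens; pixels are square), "cx", "cy" (the principal point, pixels), "rvec" (rotation vector, rad) and "tvec" (3), from world to camera coordinates, as OpenCV has them; the wrist camera has in their place "tool_from_camera" (4x4, takes a point from camera to tool coordinates, whose origin is the TCP and whose axes are the flange's). Camera axes: x right, y down, z forward; pixel columns grow to the right and rows downward; lengths in m; the calibration is good to about 2 mm. The wrist camera is an equidistant fisheye: a pixel r from the principal point sees the ray r / f radians off the axis. A picture is of the moment at which its call begins: read the wrist's pose just before it. There is no depth.
- job_done(): hands the job in, once; it reports no verdict.
Trained networks look in a picture, given as the dict that the camera call returned (one of the last four; its "shot" number tells which), for a name from the list of things; names that differ only in an ending like _2 or _b are one class to them, and where a whole thing is asked for, a point or a joint stands for the part that bears it (a point fixed in the world has none). Each returns a list of dicts, best first, with "conf" (0 to 1); they miss things now and then, are a little off and sometimes report something else, mostly with a low value. They report only what shows in the picture. A call takes as long as a camera call.
- recognise(picture, name): "pixel" ([column, row] in pixels, amid what is visible of it).
The state is a dict: "t": time; "q": joint angles; "qd": joint speeds; "joint_efforts": joint torques, N m; "eef_pos": TCP position; "ee_rot": TCP orientation; "force": force on the tool from outside, world axes, zero at the start; "moment": the same for the moment, N m; "width": finger opening in m.
Only numpy, scipy, OpenCV 4.12 (cv2) and the standard library are available. Lean on these libraries where they do the work, as an engineer would, in place of code of your own. Each camera call takes 0.05 s, during which the arm holds its last target.

## Task

The door of the drying box is shut, with the long slot of its stay over the pin. Lift the stay off the pin by its knob, push the door open with it, and drop the middle one of its three round holes fully over the pin so that the stay lies flat on the pin's collar and holds the door open. Feel for the pin gently without forcing the stay down on it, do not let the spring-loaded door snap back, and leave the parts lying around where they are.

Things in the scene. Friction and masses are not known exactly. Their poses are not given: they have to be found in the camera images.
- drying_box: grey sheet-steel drying box fixed on the bench, 170 mm deep (x), 220 mm wide (y), 110 mm high; origin at the centre of its underside, x to the back, y to its left, z up; the door covers its open front (-x). Positions said to be in the box frame are in mm in this frame.
- door (a joint): angle (rad) of the box's door: 0 shut, growing as its right edge swings out to the front (-x). Upright hinge at its left edge, at (-90, 105) in the box frame. A closing spring (0.6 N m per rad, already wound 0.3 rad when shut; about 4 N at the stay) pulls it shut: an unpinned door snaps shut when let go.
- stay: the steel stay: a flat bar 216 x 24 x 5 mm, level 16 mm above the box top. Origin at its pivot on the underside, x along the bar to the knob, z up. From the pivot outward: a long slot (28 x 10 mm, centre at 74 mm), three round 10 mm holes at 108, 130 and 152 mm, a knob at 190 mm. At the start the pin stands in the slot, the bar lies along the foot's slot and the door is shut.
- stay_pivot (a point): pivot of the stay, on the bar's underside, on a bracket on the door's top edge 130 mm from the door hinge; at (-90, -25, 126) in the box frame with the door shut. The stay swivels freely about the upright here, and its knob end can be lifted (tips about the pivot up to 0.8 rad; it cannot sink over 0.02 rad below level).
- stay_slot (a point): centre of the stay's long slot, on the bar's underside. The stay rests on the pin's collar (18 mm diameter), 16 mm above the foot's underside; the pin stands 10 mm above the collar.
- stay_hole_mid (a point): centre of the middle one of the three round holes, on the bar's underside, 130 mm from the pivot
- stay_knob (a point): centre of the black ball knob, 20 mm diameter, on an 8 mm stem on top of the stay, 190 mm from the pivot; the ball's centre is 25 mm above the bar's underside, thus 20 mm above its top face; 41 mm above the box top when the stay lies level
- pin_foot: slotted steel foot (62 x 30 x 5 mm) on the box top, origin at the centre of its underside, (-40, 30, 110) in the box frame; x along its slot (0.833 rad to the left of box x), z up. An upright pin is clamped on the slot's centre line, up to 9 mm either way of the foot's centre: where is not measured, it must be seen or felt. Pin 8 mm thick, tip 26 mm above the foot's underside.
- half_shell: bystander: small aluminium half shell, 46x36x13 mm, lying on the right half of the box top; origin at the centre of its underside
- brass_bracket: bystander: brass Z bracket, 72x44x17 mm, lying on the right half of the box top; origin at the centre of its underside
- coil_a: bystander on the bench: wound coil, 41x44x53 mm; origin at the centre of its underside
- coil_b: bystander on the bench: wound coil, 50x44x53 mm; origin at the centre of its underside
- tape_roll: bystander on the bench: roll of tape, 64 mm across, 18 mm high; origin at the centre of its underside
- pliers: bystander on the bench: pliers, 178 mm long; origin at the centre of its underside
- solder_reel: bystander on the bench: reel of solder, 58x76x53 mm; origin at the centre of its underside
- screwdriver: bystander on the bench: screwdriver, 174 mm long; origin at the centre of its underside

How it is judged:
On the way, in this order (a step that is already met when the one before it is completed fails the run):
1. the stay is lifted clear off the pin (z of stay_slot in the frame of pin_foot above 0.025 m), for 0.1 s.
2. the door is pushed open with the stay (value of joint door above 0.3 rad), for 0.1 s.
At the end, for the whole second after the job is handed in: The middle round hole lies on the foot's slot line within 4 mm and within 12.5 mm of its centre along the slot, its underside 13.5 to 18.5 mm above the foot's underside (seated on the collar with the pin through it), the door stands open between 0.35 and 1.0 rad, and door and stay are at rest (z of stay_hole_mid in the frame of pin_foot between 0.0135 and 0.0185 m and y of stay_hole_mid in the frame of pin_foot between -0.004 and 0.004 m and x of stay_hole_mid in the frame of pin_foot between -0.0125 and 0.0125 m and value of joint door between 0.35 and 1 rad and velocity of joint door between -0.05 and 0.05 rad/s and angular speed of stay below 0.08 rad/s); the robot touches nothing.
It fails at once if the stay is forced against the pin or its foot with more than 25 N (contact force between stay and pin_foot above 25 N).
It fails at once if the door snaps back (closes faster than 2 rad/s) (velocity of joint door below -2 rad/s).
It fails at once if a bystander is moved by more than 30 mm (distance of any of half_shell, brass_bracket, coil_a, coil_b, tape_roll, pliers, solder_reel, screwdriver from where it was at the start of the episode above 0.03 m).
It also fails if it takes over 64 s, if anything falls off the work surface, if the arm or the gripper's body presses on something with over 40 N, if the wrist force passes 120 N, or if a joint passes its speed limit or range.

## Working session

There is one attempt and no reset: what is moved stays moved. The work goes in short steps, Python scripts to look and compute and a tool call to move; the robot and the scene stay as the last step left them, time stands still between calls to the robot, and variables do not carry over. Pictures are saved under pics/ and viewed, and the job is handed in when it is done.

Besides the shell and the picture viewer there is one more tool, called in YAML: its name, and indented under it one key for each argument. step_arm: Moves the arm, as the interface text tells. Its arguments: {"type":"object","properties":{"commands":{"type":"string"},"jaw":{"type":"number"},"grip_force":{"type":"number"}},"required":["commands"]}

```bash
mkdir -p pics; cat > h.py <<'E'
from station import *
import numpy as np, cv2
from scipy.spatial.transform import Rotation as R
def save(n,p): cv2.imwrite('pics/'+n,cv2.cvtColor(p['frame'],cv2.COLOR_RGB2BGR))
def K(p):
    f=200/np.tan(np.radians(p['fovy'])/2); return f,p['cx'],p['cy']
def Rt(p):
    return cv2.Rodrigues(np.array(p['rvec'],float))[0],np.array(p['tvec'],float).ravel()
def proj(p,X):
    r,t=Rt(p); f,cx,cy=K(p); c=(np.atleast_2d(X)@r.T)+t
    return np.c_[cx+f*c[:,0]/c[:,2],cy+f*c[:,1]/c[:,2]]
def ray(p,px):
    r,t=Rt(p); f,cx,cy=K(p); d=r.T@np.array([(px[0]-cx)/f,(px[1]-cy)/f,1]); return -r.T@t,d/np.linalg.norm(d)
def atz(p,px,z):
    o,d=ray(p,px); return o+d*(z-o[2])/d[2]
E
python3 - <<'E'
from h import *
s=get_state(); print(s)
for n in ['scene','top','wrist']:
    p=grab_frame(n); save(n+'0.png',p); print(n,p['fovy'],p['cx'],p['cy'],p.get('rvec'),p.get('tvec'),p.get('tool_from_camera'))
    for k in ['drying_box','stay_knob','stay_slot','stay_pivot','stay_hole_mid','pin_foot']:
        print(k,[(d['pixel'],round(d['conf'],2)) for d in recognise(p,k)[:2]])
E
```

```text
{'t': 0.0, 'q': array([-1.04891776e+00,  3.59395717e-01,  1.10553155e-02, -3.27812868e-04,
       -1.22410445e+00, -2.88066354e-01]), 'qd': array([-0.00123335, -0.00102995, -0.0004006 , -0.00105948,  0.00066132,
        0.00236523]), 'joint_efforts': array([ 4.10204939e-04, -5.82716310e+01,  2.93055224e+01,  6.99775949e+00,
        6.83968668e-03, -1.55963507e-04]), 'eef_pos': array([ 0.15623245, -0.65620932,  0.25061943]), 'ee_rot': array([ 3.13992450e+00, -1.72919703e-04, -2.90789194e+00]), 'force': array([ 0.1898419 , -1.13071714,  0.16478284]), 'moment': array([ 0.0090915 , -0.01540961,  0.01215381]), 'width': 0.08750991002850422}
scene 44.761224501610414 325.11306407693377 199.73818776908743 [ 0.94506113 -2.50707885  1.05709096] [0.37770763 0.39558346 1.12512785] None
drying_box [([361.3, 204.5], 0.71), ([365.7, 217.6], 0.57)]
stay_knob [([359.6, 210.8], 0.96), ([375.9, 182.3], 0.53)]
stay_slot [([358.1, 208.9], 0.64)]
stay_pivot [([361.4, 209.8], 0.56)]
stay_hole_mid [([363.6, 208.9], 0.95)]
pin_foot [([357.0, 203.9], 0.72), ([376.0, 215.0], 0.48)]
top 55.733610712057846 316.0979273091173 193.1418971978213 [ 1.9782073  -2.23313555  0.2477435 ] [-0.03151121  0.6027691   0.93591665] None
drying_box [([345.4, 237.2], 0.77)]
stay_knob [([327.8, 239.1], 0.87)]
stay_slot [([330.1, 240.9], 0.87), ([211.3, 197.2], 0.65)]
stay_pivot [([328.5, 241.5], 0.98)]
stay_hole_mid [([328.4, 236.8], 0.95)]
pin_foot [([335.8, 248.7], 0.56)]
wrist 65.70646984690485 317.7434503268789 202.59633799947872 None None [[-1.18113391e-04 -9.59799584e-01 -2.80686201e-01  7.50133471e-02]
 [ 9.99999990e-01 -9.21602671e-05 -1.05662493e-04  4.85764423e-05]
 [ 7.55467014e-05 -2.80686211e-01  9.59799586e-01 -1.32980994e-01]
 [ 0.00000000e+00  0.00000000e+00  0.00000000e+00  1.00000000e+00]]
drying_box []
stay_knob []
stay_slot []
stay_pivot []
stay_hole_mid []
pin_foot []
```

View pics/scene0.png

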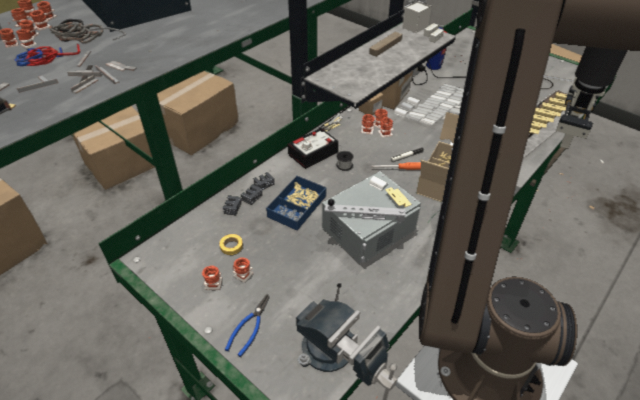

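View pics/top0.png

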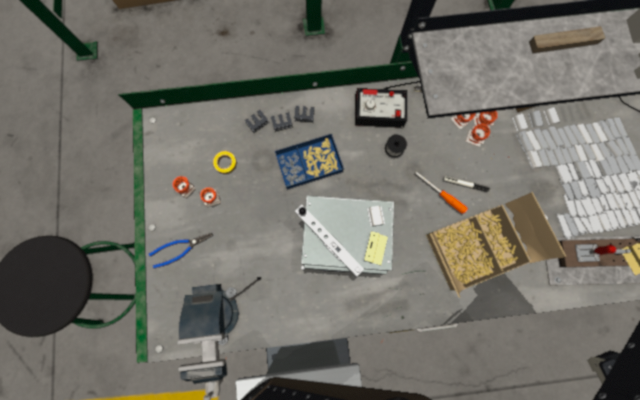

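```bash
python3 - <<'E'
import cv2
a=cv2.imread('pics/top0.png')[150:330,230:430]; cv2.imwrite('pics/top0c.png',cv2.resize(a,None,fx=3.3,fy=3.3,interpolation=3))
a=cv2.imread('pics/scene0.png')[130:310,260:460]; cv2.imwrite('pics/scene0c.png',cv2.resize(a,None,fx=3.3,fy=3.3,interpolation=3))
E
```

```text
(no output)
```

View pics/top0c.png

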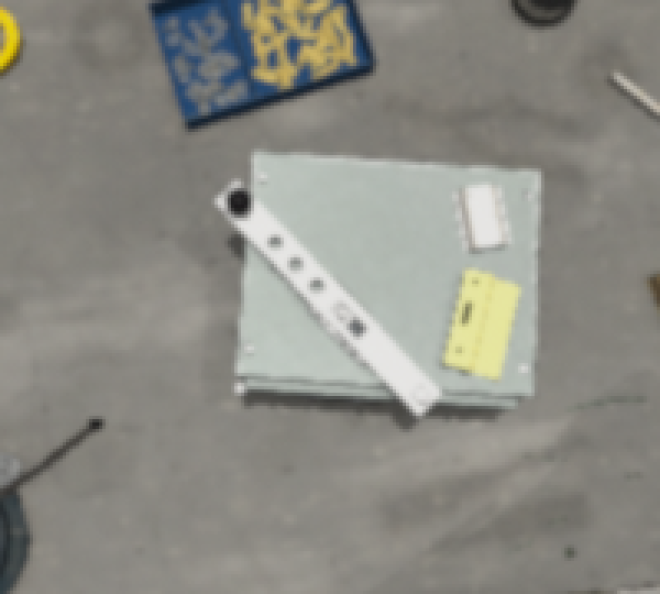

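View pics/scene0c.png

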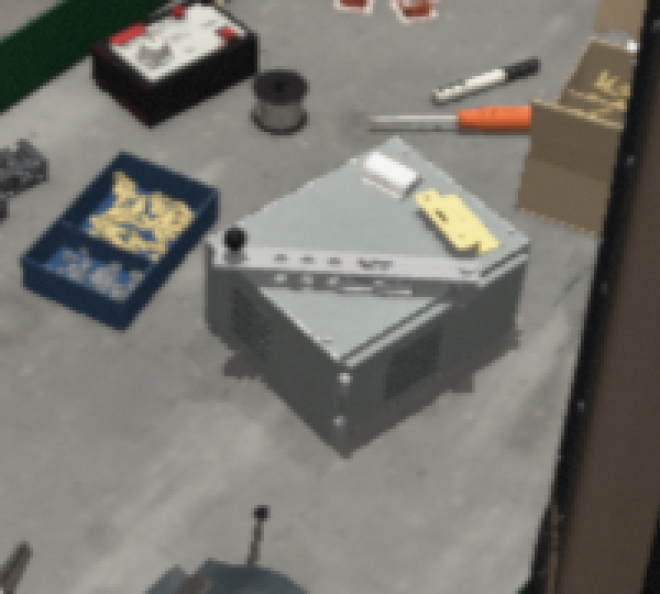

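```bash
python3 - <<'E'
from h import *
from scipy.optimize import least_squares
pt=grab_frame('top'); ps=grab_frame('scene')
T=lambda a,b:np.array([230+a/3.3,150+b/3.3]); S=lambda a,b:np.array([260+a/3.3,130+b/3.3])
obs=[(pt,T(253,152),(85,110,110)),(pt,T(541,171),(85,-110,110)),(pt,T(238,202),None),(ps,S(235,238),None),
 (ps,S(394,138),(85,-110,110)),(ps,S(206,242),(85,110,110))]
def knob():
    th=0.833; return np.array([-90+190*np.cos(th),-25+190*np.sin(th),151])
def w(v,X):
    c,s=np.cos(v[2]),np.sin(v[2]); X=np.array(X)/1000.
    return np.array([v[0]+c*X[0]-s*X[1],v[1]+s*X[0]+c*X[1],X[2]])
f=lambda v:np.concatenate([proj(p,w(v,X if X else knob()))[0]-px for p,px,X in obs])
r=least_squares(f,[.6,0,0],loss='soft_l1'); print(r.x,np.round(f(r.x),1)); v=r.x
print('knob',w(v,knob()),'foot',w(v,(-40,30,110)),'pivot',w(v,(-90,-25,126)),'hinge',w(v,(-90,105,0)))
o1,d1=ray(pt,T(238,202));o2,d2=ray(ps,S(235,238))
A=np.c_[d1,-d2];s=np.linalg.lstsq(A,o2-o1,rcond=None)[0];print('tri',o1+s[0]*d1,o2+s[1]*d2)
E
```

```text
[ 0.47612457 -0.16919702 -0.18839149] [-0.5  0.1 -0.7  0.1 -0.1  0.3  0.3 -0.3  0.7 -1.4 -0.2 -1.4]
knob [ 0.53490865 -0.06273131  0.151     ] foot [ 0.44245067 -0.13223665  0.11      ] pivot [ 0.38303498 -0.17689957  0.126     ] hinge [ 0.40738126 -0.04919969  0.        ]
tri [ 0.53613565 -0.06313214  0.14857303] [ 0.53621884 -0.06308419  0.14858879]
```

```bash
cat >> h.py <<'E'
BOX=[0.47612,-0.16920,-0.18839]
def bw(X,v=None):
    v=BOX if v is None else v
    c,s=np.cos(v[2]),np.sin(v[2]); X=np.array(X,float)/1000
    return np.array([v[0]+c*X[0]-s*X[1],v[1]+s*X[0]+c*X[1],X[2]])
def rel(pos,yaw,n,st=None):
    st=st or get_state(); R0=R.from_euler('xyz',st['ee_rot']); R1=R.from_euler('xyz',[np.pi,0,yaw])
    p0=np.array(st['eef_pos']); rv=(R0.inv()*R1).as_rotvec()
    Rc=R0; out=[]
    d=(np.array(pos)-p0)/n
    for i in range(n):
        out.append(np.r_[np.round(Rc.inv().apply(d)*1000,1),np.round(rv/n,3)]); Rc=Rc*R.from_rotvec(rv/n)
    print('; '.join(' '.join('%g'%x for x in r) for r in out))
def wristcam(p,st):
    T=np.array(p['tool_from_camera']); M=np.eye(4); M[:3,:3]=R.from_euler('xyz',st['ee_rot']).as_matrix(); M[:3,3]=st['eef_pos']
    return M@T
def wproj(p,M,X):
    f,cx,cy=K(p); c=(np.atleast_2d(X)-M[:3,3])@M[:3,:3]; r=np.hypot(c[:,0],c[:,1]); th=np.arctan2(r,c[:,2]); k=f*th/np.maximum(r,1e-12)
    return np.c_[cx+k*c[:,0],cy+k*c[:,1]]
def wray(p,M,px):
    f,cx,cy=K(p); d=np.array([px[0]-cx,px[1]-cy]); r=np.hypot(*d); th=r/f
    v=np.r_[d/max(r,1e-9)*np.sin(th),np.cos(th)]; return M[:3,3],M[:3,:3]@v
def watz(p,M,px,z):
    o,d=wray(p,M,px); return o+d*(z-o[2])/d[2]
E
python3 - <<'E'
from h import *
k=np.array([0.535,-0.063,0.25])
rel(k,0.645-np.pi,16)
E
```

```text
-31.6 30.6 0.1 0 -0 -0.026; -32.4 29.8 0.1 0 -0 -0.026; -33.1 28.9 0.1 0 -0 -0.026; -33.9 28.1 0.1 0 -0 -0.026; -34.6 27.2 0.1 0 -0 -0.026; -35.3 26.3 0.1 0 -0 -0.026; -35.9 25.4 0.1 0 -0 -0.026; -36.6 24.5 0.1 0 -0 -0.026; -37.2 23.5 0.1 0 -0 -0.026; -37.8 22.5 0.1 0 -0 -0.026; -38.4 21.6 0.1 0 -0 -0.026; -38.9 20.6 0.1 0 -0 -0.026; -39.4 19.6 0.1 0 -0 -0.026; -39.9 18.5 0.1 0 -0 -0.026; -40.4 17.5 0.1 0 -0 -0.026; -40.8 16.5 0.1 0 -0 -0.026
```

step_arm:
  commands: "-31.6 30.6 0 0 0 -0.026; -32.4 29.8 0 0 0 -0.026; -33 29 0 0 0 -0.026; -34 28 0 0 0 -0.026; -34.6 27 0 0 0 -0.026; -35.3 26.3 0 0 0 -0.026; -36 25.4 0 0 0 -0.026; -36.6 24.5 0 0 0 -0.026"

```text
t: 2.15
eef_pos: [0.3461, -0.3585, 0.2519]
ee_rot: [-3.141, 0.0, -2.699]
force: [0.9, -0.3, 0.5]
width: 0.0877
```

step_arm:
  commands: "-37 23.5 0 0 0 -0.026; -38 22.5 0 0 0 -0.026; -38.4 21.6 0 0 0 -0.026; -39 20.6 0 0 0 -0.026; -39.4 19.6 0 0 0 -0.026; -40 18.5 0 0 0 -0.026; -40.4 17.5 0 0 0 -0.026; -40.8 16.5 0 0 0 -0.026"

```text
t: 3.15
eef_pos: [0.5347, -0.0608, 0.2519]
ee_rot: [-3.141, 0.001, -2.491]
force: [1.4, -0.6, 0.4]
width: 0.0875
```

```bash
python3 - <<'E'
from h import *
s=get_state(); print(s['t'],s['eef_pos'],s['ee_rot'],s['q'])
p=grab_frame('wrist'); save('w1.png',p); M=wristcam(p,s)
for k in ['stay_knob','stay_slot','stay_pivot','stay_hole_mid','pin_foot']:
    print(k,[(d['pixel'],round(d['conf'],2)) for d in recognise(p,k)[:2]])
# predicted
th=.833
for n,d,z in [('knob',190,151),('h152',152,131),('h130',130,131),('h108',108,131),('slot',74,131),('piv',0,131)]:
    print(n,np.round(wproj(p,M,bw((-90+d*np.cos(th),-25+d*np.sin(th),z)))[0],1))
im=cv2.imread('pics/w1.png'); cv2.imwrite('pics/w1b.png',cv2.resize(im,(800,500),interpolation=3))
E
```

```text
3.15 [ 0.53467583 -0.0607895   0.25189232] [-3.14123788e+00  5.70637065e-04 -2.49069758e+00] [ 2.51305226e-01  1.32913322e-01 -2.89788541e-01  1.14977519e-04
 -1.14743076e+00 -1.17125378e+00]
stay_knob [([318.2, 116.6], 0.86)]
stay_slot [([313.9, 119.6], 0.95)]
stay_pivot [([314.7, 116.3], 0.59)]
stay_hole_mid [([314.1, 115.6], 0.6)]
pin_foot [([317.1, 75.0], 0.69)]
knob [316.  209.4]
h152 [316.4 158.1]
h130 [316.6 131.6]
h108 [316.7 104.7]
slot [317.   63.7]
piv [317.5 -18.3]
```

View pics/w1b.png

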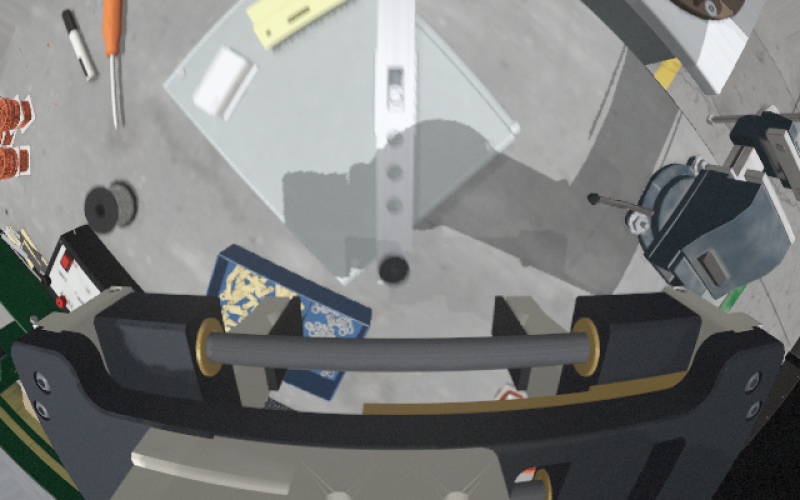

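```bash
python3 - <<'E'
import cv2
a=cv2.imread('pics/w1.png')[40:230,285:345]; cv2.imwrite('pics/w1c.png',cv2.resize(a[:100],None,fx=8,fy=6,interpolation=2)); 
a=cv2.imread('pics/w1.png')[40:100,285:345]; cv2.imwrite('pics/w1d.png',cv2.resize(a,None,fx=10,fy=10,interpolation=2))
E
```

```text
(no output)
```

View pics/w1d.png

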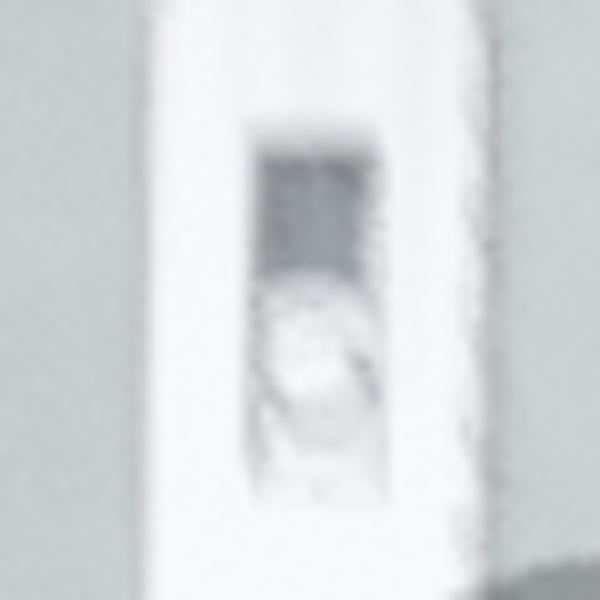

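```bash
python3 - <<'E'
from h import *
s=get_state(); p=grab_frame('wrist'); M=wristcam(p,s)
for n,px,z in [('knob',(315.2,215.2),.151),('h152',(315.2,164),.131),('h130',(315.2,137.6),.131),('h108',(315.2,110.4),.131),('slotA',(317,54),.131),('slotB',(317,89.5),.131),('pintip',(317,76.3),.136),('collar',(317,67.5),.126)]:
    X=watz(p,M,px,z); d=np.array([np.cos(.645),np.sin(.645)]); e=np.array([-d[1],d[0]]);
    q=X[:2]-bw((-90,-25,0))[:2]
    print(n,np.round(X,4),np.round([q@d*1000,q@e*1000],1))
E
```

```text
knob [ 0.5379 -0.0622  0.151 ] [192.7  -1.4]
h152 [ 0.5078 -0.0851  0.131 ] [154.9  -1.7]
h130 [ 0.4903 -0.0984  0.131 ] [132.9  -1.7]
h108 [ 0.4725 -0.1118  0.131 ] [110.6  -1.8]
slotA [ 0.4344 -0.139   0.131 ] [63.8 -0.6]
slotB [ 0.458  -0.1211  0.131 ] [93.5 -0.4]
pintip [ 0.4498 -0.1273  0.136 ] [83.2 -0.5]
collar [ 0.4428 -0.1326  0.126 ] [74.4 -0.5]
```

```bash
python3 - <<'E'
from h import *
rel([.537,-.0627,.162],0.645-np.pi,4)
E
```

```text
-0.7 -0.5 22.4 -0 0 0.001; -0.7 -0.5 22.4 -0 0 0.001; -0.7 -0.5 22.4 -0 0 0.001; -0.7 -0.5 22.4 -0 0 0.001
```

step_arm:
  commands: "-0.7 -0.5 22 0 0 0; -0.7 -0.5 22 0 0 0; -0.7 -0.5 22 0 0 0; -0.7 -0.5 15 0 0 0.004; 0 0 8 0 0 0; 0 0 0 0 0 0"
  jaw: 50

```text
t: 4.25
eef_pos: [0.5373, -0.0623, 0.1624]
ee_rot: [3.141, -0.0, -2.496]
force: [-0.4, -1.1, 0.1]
width: 0.0501
```

```bash
python3 - <<'E'
from h import *
s=get_state(); print(s['t'],s['eef_pos'],s['ee_rot'],s['force'],s['width'])
p=grab_frame('wrist'); save('w2.png',p); 
im=cv2.imread('pics/w2.png'); cv2.imwrite('pics/w2b.png',cv2.resize(im,(800,500),interpolation=3))
E
```

```text
4.25 [ 0.53730998 -0.06231525  0.16244298] [ 3.14146135e+00 -4.69615446e-04 -2.49607739e+00] [-0.40940926 -1.13203222  0.13878629] 0.050053882830933094
```

View pics/w2b.png

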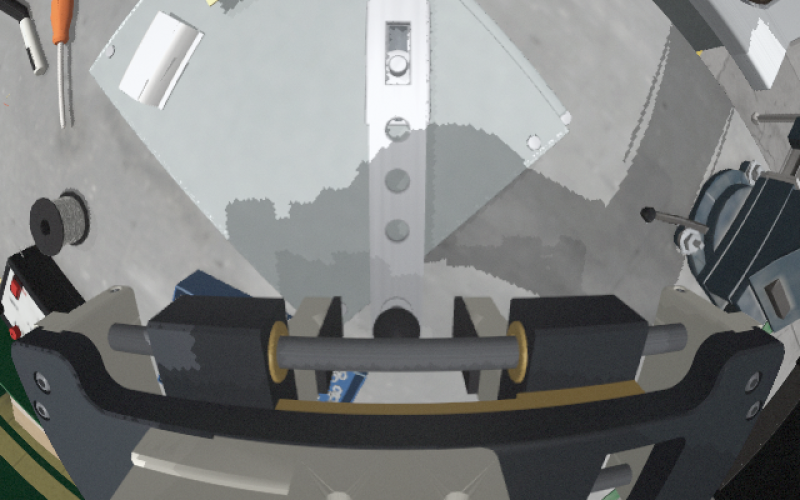

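step_arm:
  commands: "0 0 0 0 0 0; 0 0 0 0 0 0; 0 0 0 0 0 0; 0 0 0 0 0 0; 0 0 0 0 0 0; 0 0 0 0 0 0"
  jaw: 0
  grip_force: 20

```text
t: 5.05
eef_pos: [0.5376, -0.062, 0.1627]
ee_rot: [-3.141, 0.0, -2.496]
force: [0.3, 0.1, 1.7]
width: 0.0184
```

```bash
python3 - <<'E'
from h import *
s=get_state(); print(s['t'],s['eef_pos'],s['ee_rot'],s['force'],s['width'])
p=grab_frame('wrist'); save('w3.png',p); M=wristcam(p,s)
for n,px,z in [('h152',(398,230),.131),('h130',(398,180),.131),('h108',(398,128),.131),('slotA',(398,22),.131),('slotB',(398,84),.131),('pintip',(398,63),.136)]:
    X=watz(p,M,np.array(px)/1.25,z); d=np.array([np.cos(.645),np.sin(.645)]); e=np.array([-d[1],d[0]]);
    q=X[:2]-bw((-90,-25,0))[:2]
    print(n,np.round(X,4),np.round([q@d*1000,q@e*1000],1))
im=cv2.imread('pics/w3.png')[5:205,270:370]; cv2.imwrite('pics/w3b.png',cv2.resize(im,None,fx=3,fy=3,interpolation=3))
im=cv2.imread('pics/w3.png')[5:75,285:355]; cv2.imwrite('pics/w3c.png',cv2.resize(im,None,fx=8,fy=8,interpolation=3))
E
```

```text
5.05 [ 0.53760629 -0.06203508  0.16268853] [-3.14137761e+00  2.73353337e-04 -2.49570572e+00] [0.26470366 0.11244146 1.66917642] 0.018410635400961654
h152 [ 0.5076 -0.0845  0.131 ] [155.1  -1.1]
h130 [ 0.4902 -0.0977  0.131 ] [133.3  -1.1]
h108 [ 0.4725 -0.111   0.131 ] [111.1  -1.1]
slotA [ 0.4351 -0.1392  0.131 ] [64.3 -1.2]
slotB [ 0.4574 -0.1224  0.131 ] [92.2 -1.1]
pintip [ 0.4509 -0.1273  0.136 ] [84.  -1.2]
```

View pics/w3c.png

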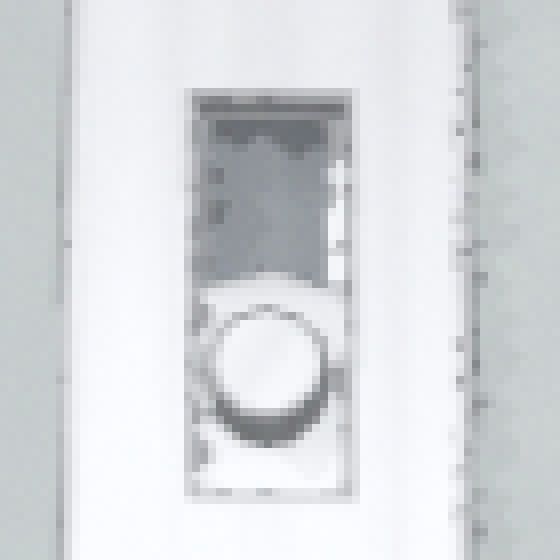

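View pics/w3b.png

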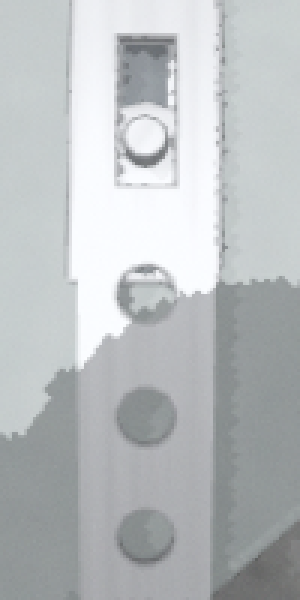

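```bash
cat > plan.py <<'E'
from h import *
from scipy.optimize import brentq
d=np.array([np.cos(.645),np.sin(.645)]); e=np.array([-d[1],d[0]])
sh=(3.15*d-1.1*e)/1000
B=[BOX[0]+sh[0],BOX[1]+sh[1],BOX[2]]
PS=80.5
PIN=np.array([-90+PS*np.cos(.833),-25+PS*np.sin(.833)])
def P(phi): return np.array([-90-130*np.sin(phi),105-130*np.cos(phi)])
def phif(L,pin=PIN): return brentq(lambda a:np.linalg.norm(P(a)-pin)-L,0,1.2)
def knob(phi,psi,th):
    L=190*np.cos(th)-25*np.sin(th); p=P(phi)+L*np.array([np.cos(psi),np.sin(psi)])
    return bw(np.r_[p,126+190*np.sin(th)+25*np.cos(th)],B)
def psi_to_pin(phi,pin=PIN): v=pin-P(phi); return np.arctan2(v[1],v[0])
OFF=None
def tcp(phi,psi,th,off):
    yaw=psi+B[2]-np.pi; k=knob(phi,psi,th)
    return k+R.from_euler('xyz',[np.pi,0,yaw]).apply(off),yaw
def rows(wps,off,start):
    """wps list of (phi,psi,th); start (pos,yaw)"""
    p0,y0=start; out=[]
    for w in wps:
        p1,y1=tcp(*w,off); Rc=R.from_euler('xyz',[np.pi,0,y0]); dl=Rc.inv().apply(p1-p0)*1000
        out.append('%.1f %.1f %.1f 0 0 %.3f'%(*dl,-(y1-y0))); p0,y0=p1,y1
    for i in range(0,len(out),8): print('; '.join(out[i:i+8]))
    print('end',p0,y0)
E
python3 - <<'E'
from plan import *
s=get_state(); k=knob(0,.833,0); yaw=s['ee_rot'][2]
off=R.from_euler('xyz',[np.pi,0,yaw]).inv().apply(s['eef_pos']-k); print('off mm',off*1000,k)
pf=phif(130); print(pf,psi_to_pin(pf),'pin',PIN,bw(np.r_[PIN,110],B))
print(bw((-40,30,110),B))
st=(s['eef_pos'],yaw)
rows([(0,.833,t) for t in (.06,.12,.18,.25)],off,st)
psf=psi_to_pin(pf)
a0=tcp(0,.833,.25,off)
rows([(pf*i/20,.833+(psf-.833)*i/20,.25) for i in range(1,21)],off,a0)
E
```

```text
off mm [  0.56201028   0.03526986 -11.68248416] [ 0.5380824  -0.06171944  0.151     ]
0.5666471761498384 0.3066923578887996 pin [-35.85095595  34.56619031] [ 0.45055531 -0.12751654  0.11      ]
[ 0.44562453 -0.13122492  0.11      ]
1.8 0.0 -11.3 0 0 0.001; 2.5 -0.0 -11.2 0 0 -0.000; 3.2 0.0 -11.0 0 0 -0.000; 4.5 -0.0 -12.6 0 0 -0.000
end [ 0.52794664 -0.06929472  0.20891205] -2.496982653589793
2.5 -1.9 -0.0 0 0 0.026; 2.5 -1.9 -0.0 0 0 0.026; 2.5 -1.9 -0.0 0 0 0.026; 2.5 -1.9 -0.0 0 0 0.026; 2.5 -1.9 -0.0 0 0 0.026; 2.5 -1.9 -0.0 0 0 0.026; 2.5 -1.9 -0.0 0 0 0.026; 2.5 -1.9 -0.0 0 0 0.026
2.5 -1.9 -0.0 0 0 0.026; 2.4 -1.9 -0.0 0 0 0.026; 2.4 -1.9 -0.0 0 0 0.026; 2.4 -1.9 -0.0 0 0 0.026; 2.4 -1.8 -0.0 0 0 0.026; 2.4 -1.8 -0.0 0 0 0.026; 2.4 -1.8 -0.0 0 0 0.026; 2.4 -1.8 -0.0 0 0 0.026
2.4 -1.8 -0.0 0 0 0.026; 2.4 -1.8 -0.0 0 0 0.026; 2.4 -1.8 -0.0 0 0 0.026; 2.4 -1.8 -0.0 0 0 0.026
end [ 0.49756647 -0.1218934   0.20891205] -3.0232902957009933
```

step_arm:
  commands: "0.8 0 -5.6 0 0 0; 1 0 -5.6 0 0 0; 1.2 0 -5.6 0 0 0; 1.3 0 -5.6 0 0 0; 1.5 0 -5.5 0 0 0; 1.7 0 -5.5 0 0 0; 2.1 0 -6.3 0 0 0; 2.4 0 -6.3 0 0 0"
  grip_force: 30

```text
t: 6.1
eef_pos: [0.5277, -0.0694, 0.209]
ee_rot: [3.142, -0.0, -2.496]
force: [2.0, 1.2, -1.1]
width: 0.0181
```

```bash
python3 - <<'E'
from h import *
s=get_state(); print(s['t'],s['eef_pos'],s['ee_rot'],s['force'],s['width'])
p=grab_frame('wrist'); save('w4.png',p)
p=grab_frame('scene');cv2.imwrite('pics/s4.png',cv2.resize(cv2.cvtColor(p['frame'],4)[130:290,280:440],None,fx=3.5,fy=3.5,interpolation=3))
E
```

```text
6.1 [ 0.52769432 -0.06938064  0.20898312] [ 3.14156694e+00 -7.52570100e-05 -2.49575510e+00] [ 1.95033447  1.18591973 -1.09844618] 0.018108180070083857
```

View pics/w4.png

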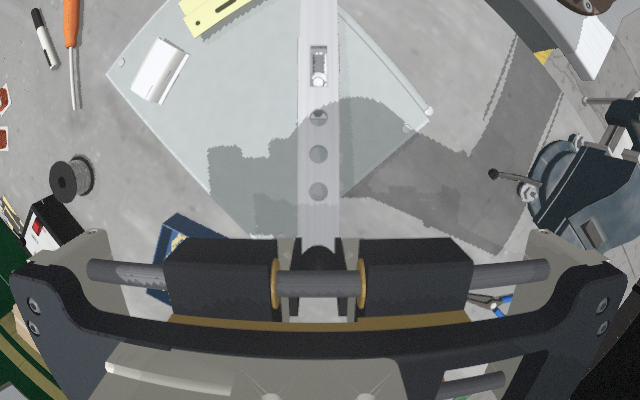

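View pics/s4.png

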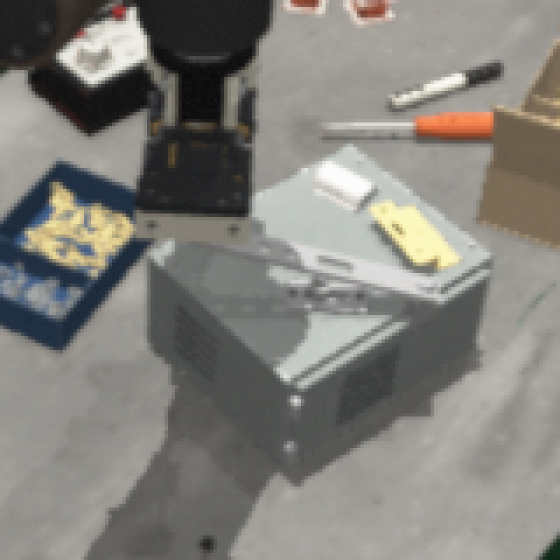

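The bar is tilted up and the slot is clear of the pin (pin at 319,80 in the wrist view). Opening the door next.

step_arm:
  commands: "2.5 -1.9 0 0 0 0.026; 2.5 -1.9 0 0 0 0.026; 2.5 -1.9 0 0 0 0.026; 2.5 -1.9 0 0 0 0.026; 2.5 -1.9 0 0 0 0.026; 2.5 -1.9 0 0 0 0.026; 2.5 -1.9 0 0 0 0.026; 2.5 -1.9 0 0 0 0.026"

```text
t: 7.2
eef_pos: [0.519, -0.0928, 0.2087]
ee_rot: [-3.141, 0.0, -2.705]
force: [3.8, 1.0, 0.2]
width: 0.0181
```

step_arm:
  commands: "2.5 -1.9 0 0 0 0.026; 2.4 -1.9 0 0 0 0.026; 2.4 -1.9 0 0 0 0.026; 2.4 -1.9 0 0 0 0.026; 2.4 -1.8 0 0 0 0.026; 2.4 -1.8 0 0 0 0.026; 2.4 -1.8 0 0 0 0.026; 2.4 -1.8 0 0 0 0.026"

```text
t: 8.2
eef_pos: [0.5062, -0.1134, 0.2088]
ee_rot: [-3.141, 0.001, -2.913]
force: [4.7, 0.8, 0.2]
width: 0.0181
```

step_arm:
  commands: "2.4 -1.8 0 0 0 0.026; 2.4 -1.8 0 0 0 0.026; 2.4 -1.8 0 0 0 0.026; 2.4 -1.8 0 0 0 0.026; 0 0 0 0 0 0"

```text
t: 8.82
eef_pos: [0.4983, -0.1223, 0.2091]
ee_rot: [-3.141, 0.002, -3.017]
force: [6.4, 0.4, 1.5]
width: 0.0183
```

```bash
python3 - <<'E'
from h import *
s=get_state(); print(s['t'],s['eef_pos'],s['ee_rot'],s['force'],s['width'])
p=grab_frame('wrist'); save('w5.png',p)
p=grab_frame('scene');cv2.imwrite('pics/s5.png',cv2.resize(cv2.cvtColor(p['frame'],4)[130:290,280:440],None,fx=3.5,fy=3.5,interpolation=3))
E
```

```text
8.825 [ 0.49833852 -0.12233215  0.20905512] [-3.14108424e+00  1.65206690e-03 -3.01690675e+00] [6.43761104 0.44916038 1.47976169] 0.018284379873172267
```

View pics/w5.png

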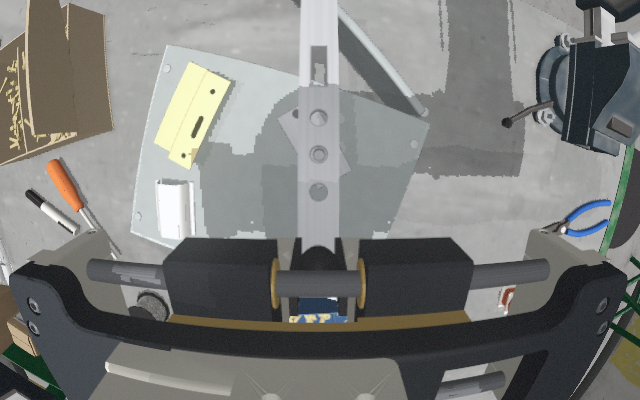

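View pics/s5.png

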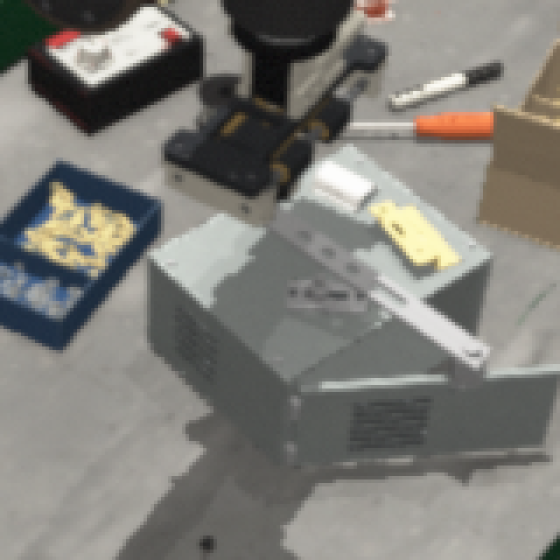

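```bash
python3 - <<'E'
from plan import *
off=np.array([.562,.035,-11.682])/1000
pf=phif(130); ps=psi_to_pin(pf)
rows([(pf,ps,t) for t in (.22,.19,.16,.135,.11)],off,tcp(pf,ps,.25,off))
E
```

```text
-2.1 -0.0 5.4 0 0 -0.000; -1.9 0.0 5.4 0 0 -0.000; -1.7 -0.0 5.5 0 0 -0.000; -1.3 0.0 4.6 0 0 -0.000; -1.2 -0.0 4.6 0 0 -0.000
end [ 0.50570814 -0.12092597  0.18338878] -3.0232902957009937
```

step_arm:
  commands: "-2.1 0 5.4 0 0 0; -1.9 0 5.4 0 0 0; -1.7 0 5.5 0 0 0; -1.3 0 4.6 0 0 0; -1.2 0 4.6 0 0 0; 0 0 0 0 0 0; 0 0 0 0 0 0"

```text
t: 9.8
eef_pos: [0.5065, -0.1212, 0.1833]
ee_rot: [-3.141, 0.001, -3.016]
force: [5.5, 0.9, 0.2]
width: 0.0181
```

```bash
python3 - <<'E'
from h import *
s=get_state(); print(s['t'],s['eef_pos'],s['ee_rot'],s['force'],s['width'])
p=grab_frame('wrist'); save('w6.png',p)
im=cv2.imread('pics/w6.png'); cv2.imwrite('pics/w6b.png',cv2.resize(im[60:220,260:380],None,fx=3.7,fy=3.7,interpolation=3)); cv2.imwrite('pics/w6c.png',cv2.resize(im[110:180,285:355],None,fx=8,fy=8,interpolation=3))
E
```

```text
9.8 [ 0.50650084 -0.12123065  0.18330382] [-3.14101696e+00  1.02449081e-03 -3.01626420e+00] [5.5413125  0.88455148 0.24918113] 0.01813292035165424
```

View pics/w6b.png

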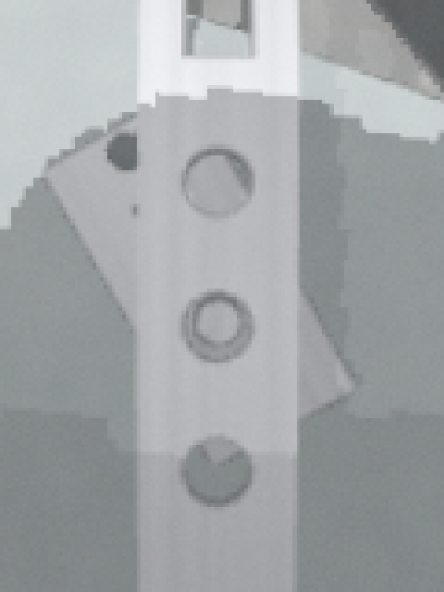

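View pics/w6c.png

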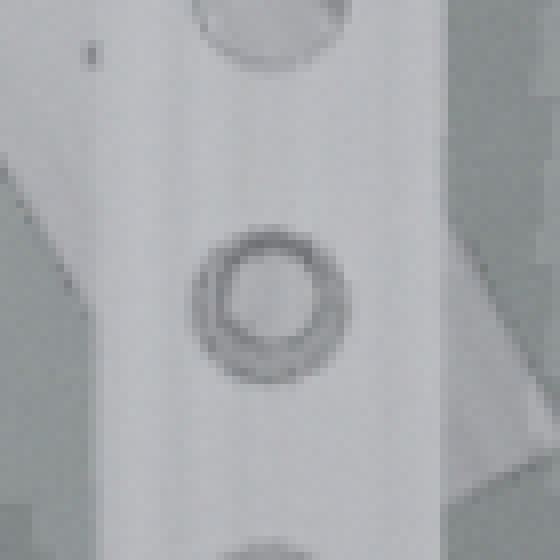

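```bash
python3 - <<'E'
from plan import *
s=get_state(); p=grab_frame('wrist'); M=wristcam(p,s)
off=np.array([.562,.035,-11.682])/1000
yaw=s['ee_rot'][2]; k=s['eef_pos']-R.from_euler('xyz',[np.pi,0,yaw]).apply(off)
# theta from knob height
th=brentq(lambda t:126+190*np.sin(t)+25*np.cos(t)-k[2]*1000,-.1,.6)
print('th',th)
zt=(126+130*np.sin(th)+5*np.cos(th))/1000
H=watz(p,M,(318.7,148.1),zt); Q=watz(p,M,(318.9,146.9),.136)
u=-R.from_euler('xyz',[np.pi,0,yaw]).apply([1,0,0])[:2]; v=np.array([-u[1],u[0]])
print('hole top',H,'pin',Q, 'pin model',bw(np.r_[PIN,136],B))
# if lowered w/ pivot fixed: hole top centre horiz from pivot: 130cos-5sin -> 130
d0=H[:2]-Q[:2]; shift=(130-(130*np.cos(th)-5*np.sin(th)))/1000
print('final hole-pin along,lat mm',(d0@u+shift)*1000,d0@v*1000)
# knob-based check
kk=k[:2]-Q[:2]; L=190*np.cos(th)-25*np.sin(th)
print('knob-pin along',kk@u*1000, 'lat',kk@v*1000,'expected final', (kk@u*1000)+190-L-60)
E
```

```text
th 0.1097390169938717
hole top [ 0.45051836 -0.12763869  0.14520738] pin [ 0.45080511 -0.12746169  0.136     ] pin model [ 0.45055531 -0.12751654  0.136     ]
final hole-pin along,lat mm 1.0229449690209789 -0.13975476756518657
knob-pin along 56.59603528505554 lat -0.7922323412771484 expected final 0.47691183968424866
```

step_arm:
  commands: "0.7 0 0 0 0 0; -0.6 0 2 0 0 0; -0.4 0 2 0 0 0; -0.4 0 1.5 0 0 0; -0.3 0 1.5 0 0 0; 0 0 0 0 0 0"
  grip_force: 18

```text
t: 10.65
eef_pos: [0.5076, -0.121, 0.1763]
ee_rot: [-3.141, 0.001, -3.016]
force: [7.0, 0.7, 1.3]
width: 0.0183
```

```bash
python3 - <<'E'
from h import *
s=get_state(); print(s['t'],s['eef_pos'],s['ee_rot'],s['force'],s['width'])
p=grab_frame('wrist'); save('w7.png',p)
im=cv2.imread('pics/w7.png'); cv2.imwrite('pics/w7c.png',cv2.resize(im[110:180,285:355],None,fx=8,fy=8,interpolation=3))
E
```

```text
10.65 [ 0.50757848 -0.12104754  0.17631159] [-3.14110167e+00  1.24064839e-03 -3.01629147e+00] [6.95293498 0.67099351 1.26580983] 0.0183478495903381
```

View pics/w7c.png

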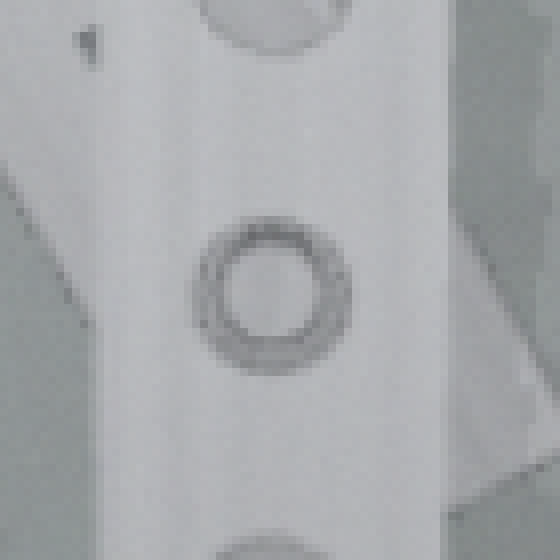

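```bash
cat > chk.py <<'E'
from plan import *
import sys
s=get_state(); p=grab_frame('wrist'); M=wristcam(p,s)
hp=eval(sys.argv[1]); pp=eval(sys.argv[2]); f=lambda c:(285+c[0]/8,110+c[1]/8)
off=np.array([.562,.035,-11.682])/1000
yaw=s['ee_rot'][2]; k=s['eef_pos']-R.from_euler('xyz',[np.pi,0,yaw]).apply(off)
th=brentq(lambda t:126+190*np.sin(t)+25*np.cos(t)-k[2]*1000,-.1,.6)
zt=(126+130*np.sin(th)+5*np.cos(th))/1000
H=watz(p,M,f(hp),zt); Q=watz(p,M,f(pp),.136)
u=-R.from_euler('xyz',[np.pi,0,yaw]).apply([1,0,0])[:2]; v=np.array([-u[1],u[0]])
d0=H[:2]-Q[:2]; kk=k[:2]-Q[:2]
print('th',th,'pin',Q,'now bottom-hole along',(d0@u+.005*np.sin(th))*1000,'final',(d0@u)*1000+130-130*np.cos(th)+5*np.sin(th),'lat',d0@v*1000)
print('knob',kk@u*1000+190-(190*np.cos(th)-25*np.sin(th))-60,kk@v*1000)
E
python3 chk.py '(271.5,296)' '(271,291.5)'
```

```text
th 0.07224688510218703 pin [ 0.45090212 -0.12744873  0.136     ] now bottom-hole along 0.2128683575993894 final 0.5519956161434172 lat 0.020282392785816616
knob -0.10523138943923982 -0.7581881707491881
```

step_arm:
  commands: "0.2 0 1 0 0 0; -0.3 0 1 0 0 0; -0.3 0 1 0 0 0; -0.2 0 1 0 0 0; 0 0 0 0 0 0"

```text
t: 11.38
eef_pos: [0.5082, -0.1209, 0.1723]
ee_rot: [-3.141, 0.001, -3.016]
force: [7.2, 0.6, 0.8]
width: 0.0182
```

```bash
python3 - <<'E'
from h import *
s=get_state(); print(s['t'],s['eef_pos'],s['ee_rot'],s['force'],s['width'])
p=grab_frame('wrist'); save('w8.png',p)
im=cv2.imread('pics/w8.png'); cv2.imwrite('pics/w8c.png',cv2.resize(im[110:180,285:355],None,fx=8,fy=8,interpolation=3))
E
```

```text
11.375 [ 0.50818348 -0.12093398  0.17234691] [-3.14111459e+00  1.30312971e-03 -3.01620218e+00] [7.20563153 0.60634484 0.76152921] 0.018156466736147382
```

View pics/w8c.png

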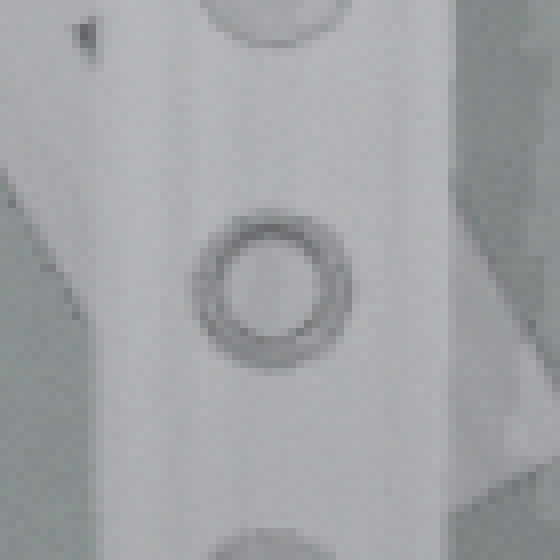

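step_arm:
  commands: "-0.2 0 1 0 0 0; -0.2 0 1 0 0 0; -0.2 0 1 0 0 0; -0.2 0 1 0 0 0; 0 0 0 0 0 0"

```text
t: 12.05
eef_pos: [0.509, -0.1209, 0.1683]
ee_rot: [-3.141, 0.001, -3.016]
force: [6.4, 0.2, 0.4]
width: 0.0184
```

```bash
python3 - <<'E'
from h import *
s=get_state(); print(s['t'],s['eef_pos'],s['ee_rot'],s['force'],s['width'])
p=grab_frame('wrist'); save('w9.png',p)
im=cv2.imread('pics/w9.png'); cv2.imwrite('pics/w9c.png',cv2.resize(im[110:180,285:355],None,fx=8,fy=8,interpolation=3))
E
```

```text
12.05 [ 0.5089838  -0.12086148  0.16833204] [-3.14109467e+00  1.25476879e-03 -3.01625625e+00] [6.36911732 0.15400725 0.42321351] 0.018416411095337797
```

View pics/w9c.png

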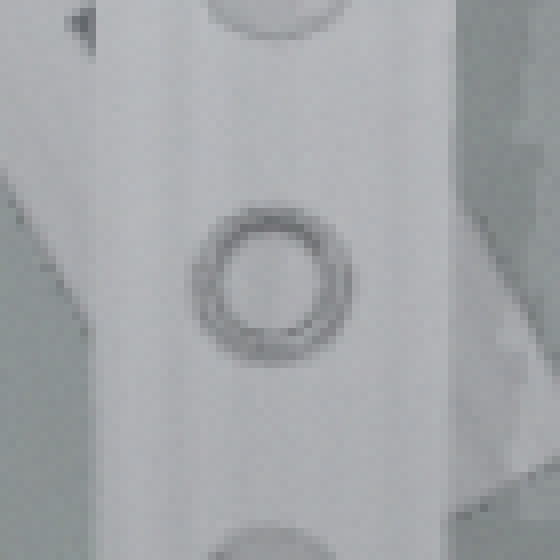

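The pin stands centred in the hole and there is no vertical force; I carry on down.

step_arm:
  commands: "-0.1 0 1 0 0 0; -0.1 0 1 0 0 0; -0.1 0 1 0 0 0; -0.1 0 1 0 0 0; 0 0 0 0 0 0"

```text
t: 12.72
eef_pos: [0.5093, -0.1208, 0.1643]
ee_rot: [-3.141, 0.001, -3.016]
force: [6.7, 1.5, -0.2]
width: 0.0179
```

```bash
python3 - <<'E'
from h import *
s=get_state(); print(s['t'],s['eef_pos'],s['ee_rot'],s['force'],s['width'])
p=grab_frame('wrist'); save('w10.png',p)
im=cv2.imread('pics/w10.png'); cv2.imwrite('pics/w10c.png',cv2.resize(im[110:180,285:355],None,fx=8,fy=8,interpolation=3))
E
```

```text
12.725 [ 0.50934744 -0.12084049  0.164304  ] [-3.14108133e+00  1.20778035e-03 -3.01625629e+00] [ 6.70955136  1.48524221 -0.17988257] 0.01787220875860279
```

View pics/w10c.png

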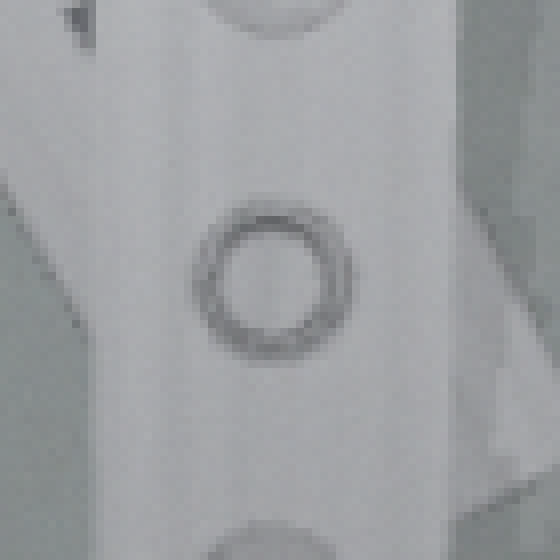

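step_arm:
  commands: "0 0 0.6 0 0 0; 0 0 0.6 0 0 0; 0 0 0.5 0 0 0; 0 0 0 0 0 0; 0 0 0 0 0 0"

```text
t: 13.4
eef_pos: [0.5094, -0.1209, 0.1628]
ee_rot: [-3.141, 0.001, -3.016]
force: [4.9, 0.2, 1.4]
width: 0.0185
```

step_arm:
  commands: "0 0 0.4 0 0 0; 0 0 0 0 0 0; 0 0 0 0 0 0"

```text
t: 13.78
eef_pos: [0.5095, -0.1208, 0.1627]
ee_rot: [-3.141, 0.002, -3.016]
force: [5.3, 0.5, 4.7]
width: 0.0188
```

```bash
python3 - <<'E'
from h import *
s=get_state(); print(s['t'],s['eef_pos'],s['ee_rot'],s['force'],s['width'])
p=grab_frame('wrist'); save('w11.png',p)
im=cv2.imread('pics/w11.png'); cv2.imwrite('pics/w11c.png',cv2.resize(im[110:180,285:355],None,fx=8,fy=8,interpolation=3))
p=grab_frame('scene');cv2.imwrite('pics/s11.png',cv2.resize(cv2.cvtColor(p['frame'],4)[130:290,280:440],None,fx=3.5,fy=3.5,interpolation=3))
E
```

```text
13.775 [ 0.50945922 -0.1208493   0.16272586] [-3.14093192e+00  1.68865317e-03 -3.01590121e+00] [5.27678553 0.53742308 4.73174495] 0.01880539891744989
```

View pics/s11.png

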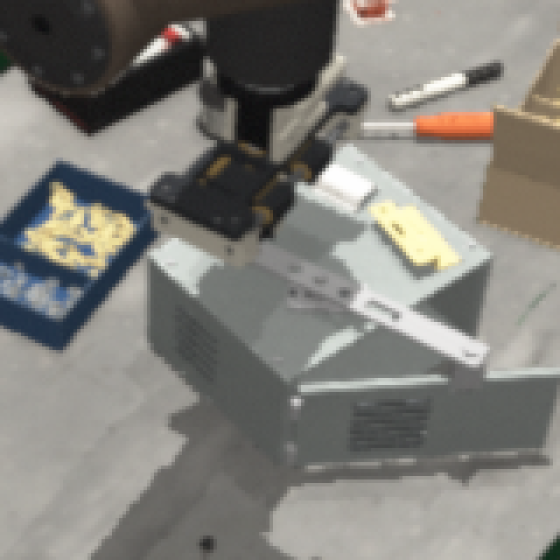

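View pics/w11c.png

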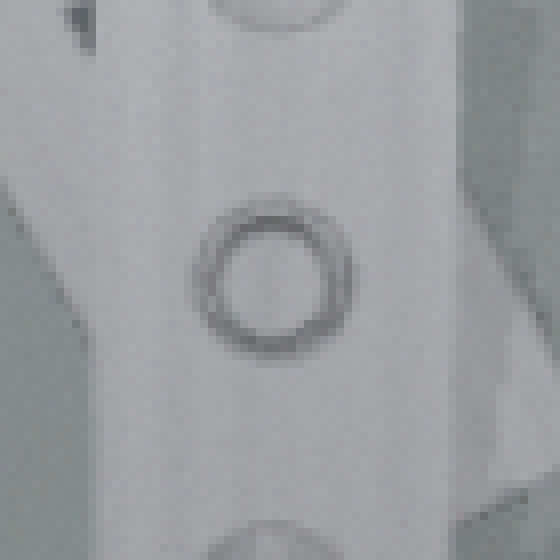

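step_arm:
  commands: "-0.3 0 0 0 0 0; -0.3 0 0 0 0 0; -0.3 0 0 0 0 0; 0 0 0 0 0 0; 0 0 0 0 0 0"

```text
t: 14.5
eef_pos: [0.5095, -0.1208, 0.1626]
ee_rot: [-3.141, 0.0, -3.016]
force: [2.8, 0.6, 7.1]
width: 0.0185
```

step_arm:
  commands: "-0.3 0 -0.1 0 0 0; -0.3 0 -0.1 0 0 0; -0.3 0 0 0 0 0; 0 0 0 0 0 0; 0 0 0 0 0 0"

```text
t: 15.12
eef_pos: [0.5096, -0.1208, 0.1626]
ee_rot: [-3.141, -0.001, -3.016]
force: [0.2, 0.7, 7.0]
width: 0.0188
```

step_arm:
  commands: "0 0 0 0 0 0; 0 0 0 0 0 0; 0 0 0 0 0 0; 0 0 0 0 0 0"
  jaw: 45

```text
t: 15.62
eef_pos: [0.51, -0.1205, 0.1618]
ee_rot: [3.142, -0.001, -3.016]
force: [0.7, 0.2, 0.1]
width: 0.0442
```

step_arm:
  commands: "0 0 -8 0 0 0; 0 0 -12 0 0 0; 0 0 -15 0 0 0; 0 0 -15 0 0 0; 0 0 -15 0 0 0; 0 0 -15 0 0 0; 0 0 0 0 0 0"

```text
t: 16.5
eef_pos: [0.5111, -0.1204, 0.2436]
ee_rot: [-3.141, 0.003, -3.016]
force: [0.0, -0.2, -0.7]
width: 0.0449
```

```bash
python3 - <<'E'
from plan import *
s=get_state(); print(s['t'],s['eef_pos'],s['force'],s['width'])
p=grab_frame('wrist'); save('w12.png',p); M=wristcam(p,s)
cv2.imwrite('pics/w12b.png',cv2.resize(cv2.imread('pics/w12.png'),(800,500),interpolation=3))
print('pin pred',wproj(p,M,bw(np.r_[PIN,136],B)))
p=grab_frame('scene');cv2.imwrite('pics/s12.png',cv2.resize(cv2.cvtColor(p['frame'],4)[130:290,280:440],None,fx=3.5,fy=3.5,interpolation=3))
E
```

```text
16.5 [ 0.51113828 -0.12037916  0.24362489] [ 0.0380416  -0.15321672 -0.73283912] 0.04486518417465546
pin pred [[318.29968606 132.17485188]]
```

View pics/w12b.png

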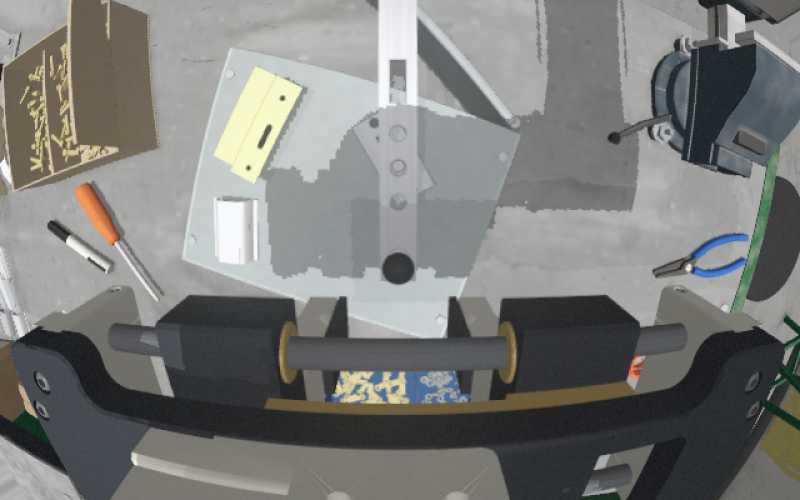

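View pics/s12.png

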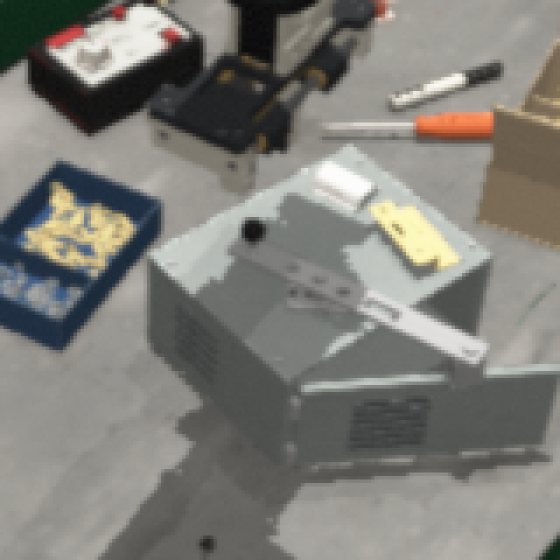

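```bash
python3 - <<'E'
from h import *
job_done()
E
```

```text
the job is handed in; nothing more can be done
```

I lifted the stay off the pin by its knob, pushed the door open to about 0.57 rad (worked out from the geometry), and lowered the middle hole over the pin. The job was handed in at about 16.6 s of the 64 s allowed. It reports no verdict, so the outcome rests on my own checks.

- **Seating:** the wrist camera guided the hole to within about 0.5 mm of the pin. The stay came to rest at the same knob height as when it lay on the collar at the start, with an upward force of about 5–7 N.
- **Release:** I let the pin take the spring load before opening the jaws, bringing the horizontal force down to about 0 N. The arm then backed off about 80 mm above the stay, touching nothing.
- **Last pictures:** the pin stands in the middle hole, the stay lies flat, the door stays open, and the half shell and brass bracket look undisturbed.

No check failed. One measurement disagreed: the first box position from the fixed cameras was about 3 mm off the wrist camera's, and I used the wrist camera's.

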